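# Put the sanding block away in the drop-front locker

## Robot

A 6-joint arm with a two-finger parallel gripper is mounted at the origin on a cart in front of the work surface, level with it; the furniture and walls round the work are solid. World frame = base frame: x ahead of the robot, y to its left, z up, the work surface at z = 0. Lengths are in m, angles in rad, forces in N, time in s.
With the tool pointing down it reaches from about 0.325 to 0.775 m from the base axis. Payload 9.3 kg.
Tool frame: the origin (TCP) lies on the centre line of the jaws, within the pads' length; the fingertips stand 14 mm ahead of it and the grasp point (between the pads) lies 5 mm behind it; x points along the fingers, z is the direction in which the jaws open and shut, and the axes are right-handed (so a half turn about x gives the same grasp; the last joint's range is limited). The gripper opens to 85 mm and grips with 20 to 120 N. Pads are 22 mm wide; open, the fingers measure 114 mm over their backs; the gripper's body (76 mm by 85 mm) begins 54 mm behind the grasp point. The pads swing forward as they close: fully open they stand 13 mm farther back than shut.
Start: joints at [1.15, 0.259, 0.021, 1.334, 0, 1.418], TCP at [0.146, 0.53, 0.245] pointing down, gripper open.
Joint ranges: [-3.04, 3.04], [-0.91, 1.82], [-1.04, 1.36], [-1.92, 1.95], [-1.52, 1.45], [-3.14, 3.14]. Speed limits (rad/s): [2.22, 2.22, 2.79, 3.14, 3.14, 3.14].

## Interface

Orientations are given as a unit quaternion [x, y, z, w].
In Python, from rig import sensors, optics, r gives the robot as it stands. The module is installed in compiled form; this text tells all that it offers.
- The arm moves only by the tool jog_arm, never from a script. Its argument "rows" is a list of rows, each an object of numbers: "gripper": the finger opening in m, from 0 to 0.0854; "x", "y", "z": the shift along the tool's x, y, z in m; "yaw": the turn about the tool's x in rad. In form: [{"gripper": .., "x": .., "y": .., "z": .., "yaw": ..}, ...]. A call has 1 to 5 rows; each row shifts and turns the commanded pose from where the row before left it, along the tool's axes as they then stand; what a row does not reach is not made up. A row lasts 1/8 s, in which the tool goes at most 62.5 mm and 10.7 degrees, less where a joint would pass 70% of its speed; a pose out of reach is approached as far as the arm can. A call is refused whole if a number of a shift passes 0.0625 or a number of a turn 0.188, either way. A call with a gripper value outside its range is refused whole. The fingers move at their own pace and stop on an object; "force" is the grip in N (left out, the last holds). Time passes only in rows, so rows that do not move let the fingers close. It gives the time, the measured TCP pose, the force and the opening at its end, in the units of the state.
- sensors.sense(): the state, without advancing time (a new reading comes with each control period).
- optics.grab_frame(name): name is "side" or "top"; returns the picture (384x512x3 uint8, red, green, blue); there is no depth.
- optics.camera_info(name): a dict with "fx", "fy", "cx", "cy" (pixels), "world_to_cam" (4x4, takes a point from world to camera coordinates). Camera axes: x right, y down, z forward; pixel columns grow to the right and rows downward; lengths in m; the calibration is good to about 2 mm. A picture is of the moment at which its call begins. camera_info takes no time and is no camera call.
- r.job_done(): hands the job in, once; it reports no verdict.
The state is a dict: "clock": time; "joint_positions": joint angles; "qd": joint speeds; "joint_efforts": joint torques, N m; "eef_pos": TCP position; "tool_rot": TCP orientation; "wrist_force": force on the tool from outside, world axes, zero at the start; "wrist_torque": the same for the moment, N m; "grip_width": opening from 0.0 (shut) to 1.0 (fully open).
Only numpy, scipy, OpenCV 4.12 (cv2) and the standard library are available. Lean on these libraries where they do the work, as an engineer would, in place of code of your own. Each camera call takes 0.05 s, during which the arm holds its last target. There are 200 camera calls.

## Task

Pull the flap of the small slope-fronted locker fully down by its crossbar, lay the cork sanding block flat on the locker floor beside the bit case, then push the flap back up until it is fully shut. Let go of the block before shutting the flap, and do not shift the bit case, the glue bottle or the tape measure.

Things in the scene. Friction and masses are not known exactly. Their poses are not given: they have to be found in the camera images.
- locker: Fixed plywood locker with a sloped front, 240 wide (y), 200 deep (x), 165 high. Origin: on the bench, centred below the flap's hinge line (the front edge); x points into the locker, z up. Inside: 224 wide, floor at z 20, back wall at x 192. The roof (z 157 to 165) covers only x 75 and beyond; the open front slopes from hinge to roof edge, so reach in with a tilted tool.
- locker_floor (a point): Point on the locker's floor in the middle of the free space beside the bit case, at locker x 100, y -30, z 20; axes as the locker's. With the sanding block lying lengthwise (its x along the locker's), its middle must be 72 to 134 from the locker's front edge (locker x) for the flap to clear it.
- flap (a joint): Opening angle of the flap (rad): 0 shut (leaning back 30 degrees from upright; may start ajar), 0.52 upright, 1.57 fully down at its stop (sloping forward, 30 degrees above level). Board 240 x 150 x 10, its inner face in a plane through the hinge line (locker x 0, z 25, parallel to y). The hinge is stiff, 0.16 N m: it about stays where left.
- flap_hinge (a point): Middle of the flap's hinge line, at locker x 0, y 0, z 25.
- flap_bar (a point): Centre of the dark steel crossbar on the flap's top edge: round, 16 diameter, 56 long, parallel to the hinge, flat free ends: pinch it end to end (56) or across (16). Two 8 mm stems, 36 apart, hold it 185 from the hinge along the board and 24 out from its inner face. Flap shut: locker x 72, z 197; fully down: about x -172, z 97.
- sanding_block: Cork sanding block lying flat on the bench to the right of the rip fence, 112 long (its x), 64 wide (its y), 27 thick; origin: centre of its underside. About 0.09 kg. Off-centre grips let it swing; grip it near its middle, across its width.
- bit_case: Small black case lying flat in the locker at its left (+y) side, 48 (its x) x 95 (its y) x 31 high; its y points roughly along the locker's x or against it; origin: centre of its underside. Leave where it is.
- glue_bottle: White glue bottle with a red nozzle standing on the bench to the left of the locker's front, 64 in diameter, 192 high; origin: centre of its underside. Bystander.
- tape_measure: Rust-red tape measure standing on the bench to the right of the sanding block, 35 (its x) x 73 (its y) x 55 high; origin: centre of its underside. Bystander.

How it is judged:
By the outcome, as a careful person would: the job done as asked, in the order asked, and still so for the second after the job is handed in, with the robot touching nothing.
It also fails if it takes over 72 s, if anything falls off the work surface, if the arm or the gripper's body presses on something with over 40 N, if the wrist force passes 120 N, or if a joint passes its speed limit or range.

## Working session

There is one attempt and no reset: what is moved stays moved. The work goes in short steps, Python scripts to look and compute and a tool call to move; the robot and the scene stay as the last step left them, time stands still between calls to the robot, and variables do not carry over. Pictures are saved under pics/ and viewed, on a budget of 10 in all, crops included, one or two more only if the job needs it, and the job is handed in when it is done.

Besides the shell and the picture viewer there is one more tool, called after "Call:" as name(argument=value, ...) on one line, values as JSON. jog_arm: Moves the arm, as the interface text tells. Its arguments: {"type":"object","properties":{"rows":{"type":"array"},"force":{"type":"number"}},"required":["rows"]}

```bash
mkdir -p pics
python3 - <<'E'
from rig import sensors, optics, r
import cv2, numpy as np
a=optics.grab_frame("side"); b=optics.grab_frame("top")
cv2.imwrite("pics/s0.png",a[:,:,::-1]); cv2.imwrite("pics/t0.png",b[:,:,::-1])
np.set_printoptions(precision=4,suppress=True)
for n in("side","top"):
    c=optics.camera_info(n); print(n,c["fx"],c["fy"],c["cx"],c["cy"]); print(np.array(c["world_to_cam"]))
print(sensors.sense())
E
```

```text
side 475.7931029479254 475.7931029479254 263.1216919559229 189.92334942032477
[[ 0.0789 -0.9969  0.003  -0.0628]
 [-0.7007 -0.0576 -0.7111  0.518 ]
 [ 0.7091  0.054  -0.7031  1.4182]
 [ 0.      0.      0.      1.    ]]
top 468.5033003189617 468.5033003189617 253.1345223754446 192.89231943317944
[[ 0.4808 -0.8768 -0.002  -0.2882]
 [-0.8524 -0.4669 -0.2356  0.5618]
 [ 0.2056  0.115  -0.9719  1.4508]
 [ 0.      0.      0.      1.    ]]
{'clock': 0.1, 'joint_positions': array([ 1.1504,  0.2592,  0.0208,  1.3337, -0.    ,  1.4182]), 'qd': array([ 0.0014, -0.0018,  0.0016, -0.0027,  0.0004, -0.0007]), 'joint_efforts': array([  0.0066, -55.6692,  34.507 ,   0.0117,  -0.0001,   0.    ]), 'eef_pos': array([0.1454, 0.5302, 0.2447]), 'tool_rot': array([-0.429 ,  0.5626,  0.4286,  0.5619]), 'wrist_force': array([-0.7079,  0.1647,  0.2497]), 'wrist_torque': array([-0.0592, -0.0039, -0.0276]), 'grip_width': 1.0006948872577623}
```

View pics/s0.png

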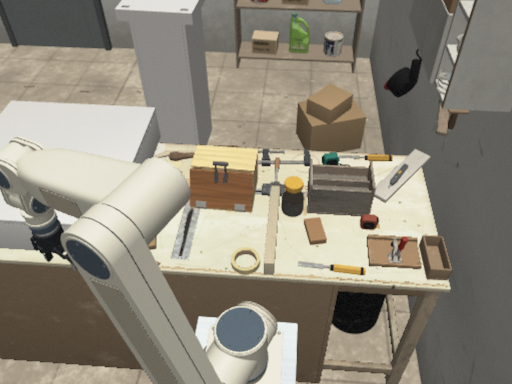

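View pics/t0.png

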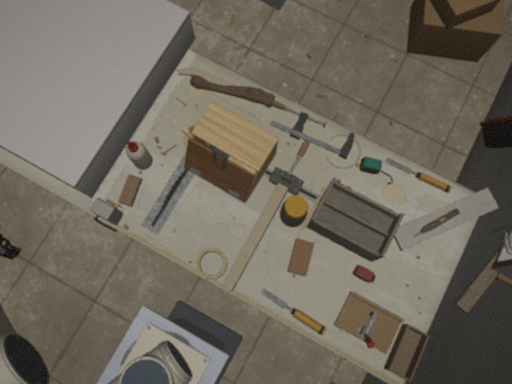

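Side view: locker around (224,178) with dark bar near (220,168), block at (315,231), tape (369,221). Top view: locker (232,150), bar (215,157), block (301,257), bottle (138,152), tape (364,272). I'll take one enlarged composite for the corners, and mask the block.

```bash
cat > h.py <<'E'
import numpy as np, cv2
from rig import sensors, optics, r
from scipy.spatial.transform import Rotation as R
np.set_printoptions(precision=4,suppress=True)
C={n:optics.camera_info(n) for n in("side","top")}
def ray(n,uv):
    c=C[n]; T=np.array(c["world_to_cam"]); d=np.array([(uv[0]-c["cx"])/c["fx"],(uv[1]-c["cy"])/c["fy"],1.])
    d=T[:3,:3].T@d; return -T[:3,:3].T@T[:3,3], d/np.linalg.norm(d)
def onz(n,uv,z):
    o,d=ray(n,uv); return o+d*(z-o[2])/d[2]
def tri(s,t):
    (a,d),(b,e)=ray("side",s),ray("top",t)
    k=np.linalg.lstsq(np.c_[d,-e],b-a,rcond=None)[0]; p,q=a+d*k[0],b+e*k[1]
    return (p+q)/2,np.linalg.norm(p-q)
def proj(n,p):
    c=C[n];T=np.array(c["world_to_cam"]);q=T[:3,:3]@np.array(p)+T[:3,3]
    return np.array([c["fx"]*q[0]/q[2]+c["cx"],c["fy"]*q[1]/q[2]+c["cy"]])
E
python3 - <<'E'
from h import *
s=cv2.imread("pics/s0.png");t=cv2.imread("pics/t0.png")
def crop(i,x,y): return cv2.resize(i[y:y+75,x:x+100],(400,300),interpolation=cv2.INTER_CUBIC)
o=np.vstack([np.hstack([crop(s,180,140),crop(t,182,100)]),np.hstack([crop(s,280,190),crop(t,182,140)])])
cv2.imwrite("pics/c0.png",o)
for n,i,box in(("side",s,(300,212,335,248)),("top",t,(282,232,320,280))):
    x0,y0,x1,y1=box; h=cv2.cvtColor(i[y0:y1,x0:x1],cv2.COLOR_BGR2HSV)
    m=((h[...,1]>95)&(h[...,2]<190)).astype(np.uint8)
    cs=max(cv2.findContours(m,0,2)[0],key=cv2.contourArea)
    rc=cv2.minAreaRect(cs); bp=cv2.boxPoints(rc)+[x0,y0]
    M=cv2.moments(cs);print(n,cv2.contourArea(cs),rc[1],(M["m10"]/M["m00"]+x0,M["m01"]/M["m00"]+y0)); print(bp); print([onz(n,b,.027)[:2] for b in bp])
    print(h[(y1-y0)//2,(x1-x0)//2],h[2,2])
E
```

```text
side 367.5 (26.925676345825195, 16.22557258605957) (314.76643990929705, 230.72743764172336)
[[303.4615 219.6923]
 [319.1154 215.4231]
 [326.2    241.4   ]
 [310.5462 245.6692]]
[array([ 0.5658, -0.1705]), array([ 0.5924, -0.2293]), array([ 0.4676, -0.2542]), array([ 0.4433, -0.1981])]
[ 14 110 174] [ 27  38 223]
top 520.0 (17.804275512695312, 32.71426010131836) (300.3189102564103, 256.71378205128207)
[[287.6154 270.0769]
 [296.2231 238.5154]
 [313.4    243.2   ]
 [304.7923 274.7615]]
[array([ 0.4698, -0.1969]), array([ 0.5731, -0.1742]), array([ 0.5863, -0.23  ]), array([ 0.4831, -0.2518])]
[ 13 102 108] [ 25  31 149]
```

View pics/c0.png

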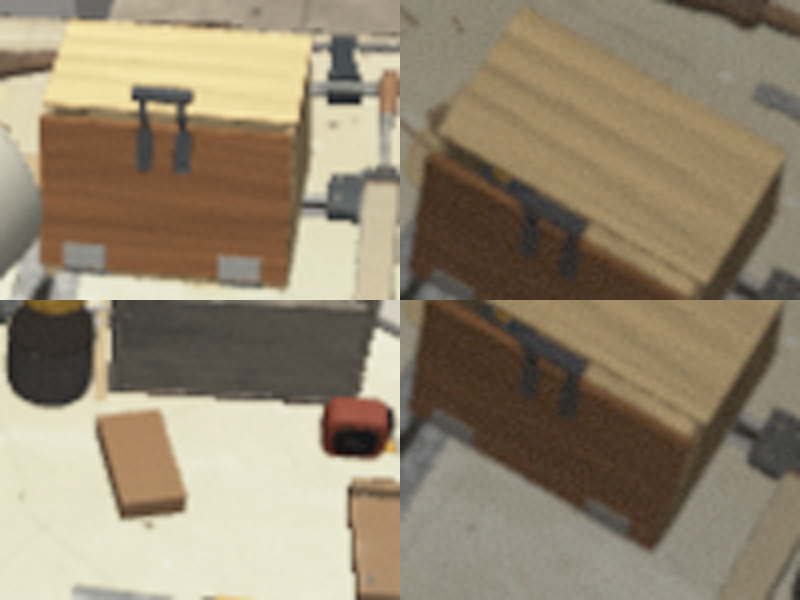

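Run:
```python
from h import *
P={"barL":((213.5,163.2),(209.7,145.7)),"barR":((228,164.2),(228.5,156.5)),"rFL":((191.5,167),(192,133.7)),"rFR":((254.5,170.7),(259,171.2)),"rBR":((258,149.5),(277.7,139.5)),"rBL":((197.5,145),(214,102.5)),"fBL":((190,206.2),(185,166.2)),"fBR":((251.7,212),(245,202)),
"blkFL":((280+98/4,190+118/4),(296.2,238.5)),"blkFR":((280+158/4,190+112/4),(313.4,243.2)),"blkNR":((280+186/4,190+197/4),(304.8,274.8)),"blkNL":((280+120/4,190+205/4),(287.6,270)),}
Q={}
for k,(s,t) in P.items():
    Q[k],e=tri(s,t); print(k,Q[k],"gap",round(e,4))
for a,b in(("rFL","rFR"),("rFR","rBR"),("rFL","rBL"),("barL","barR"),("fBL","fBR"),("blkFL","blkFR"),("blkFL","blkNL")): print(a,b,np.linalg.norm(Q[a]-Q[b]))
ro=[onz("side",P[k][0],.165)for k in("rFL","rFR","rBR","rBL")]+[onz("top",P[k][1],.165)for k in("rFL","rFR","rBR","rBL")]
print(np.array(ro)[:,:2])
yd=np.array([ro[0]-ro[1],ro[3]-ro[2],ro[4]-ro[5],ro[7]-ro[6]])[:,:2]; print("yaw",[np.degrees(np.arctan2(-v[0],v[1])) for v in yd], [np.linalg.norm(v) for v in yd])
```

```text
barL [0.6691 0.1815 0.196 ] gap 0.0129
barR [0.6673 0.1212 0.195 ] gap 0.0007
rFL [0.6889 0.2672 0.1513] gap 0.0025
rFR [0.6809 0.0238 0.1573] gap 0.0002
rBR [0.797  0.0208 0.1646] gap 0.0001
rBL [0.8124 0.2616 0.1576] gap 0.0056
fBL [0.6131 0.2722 0.0128] gap 0.0001
fBR [0.6019 0.0306 0.0134] gap 0.0034
blkFL [ 0.5744 -0.1745  0.0189] gap 0.0005
blkFR [ 0.5879 -0.231   0.0176] gap 0.0011
blkNR [ 0.4836 -0.2543  0.0199] gap 0.0039
blkNL [ 0.4709 -0.1967  0.018 ] gap 0.0005
rFL rFR 0.2435946664025159
rFR rBR 0.11638958504313639
rFL rBL 0.1237269235740061
barL barR 0.0603579182951135
fBL fBR 0.24177822776622662
blkFL blkFR 0.05817708842530014
blkFL blkNL 0.10589460693791314
[[0.6736 0.2617]
 [0.6725 0.0231]
 [0.7965 0.0207]
 [0.8044 0.2622]
 [0.6854 0.2643]
 [0.6788 0.0227]
 [0.7968 0.0208]
 [0.8095 0.2564]]
yaw [np.float64(-0.26233950036875636), np.float64(-1.8701073338686476), np.float64(-1.5494217090793116), np.float64(-3.067585782986815)] [np.float64(0.2386101571255039), np.float64(0.24160780094851894), np.float64(0.24167058171705091), np.float64(0.23597580548211444)]
```

```bash
cat >> h.py <<'E'
# go(p,a): tool-frame shift to TCP p and yaw so that the jaw axis lies at world angle a (deg, mod 180)
def go(*wps):
    s=sensors.sense(); p=s["eef_pos"]; M=R.from_quat(s["tool_rot"]).as_matrix()
    print("t",round(s["clock"],2),"tcp",p,"grip",round(s["grip_width"]*85.4,1),"F",s["wrist_force"],"jaw deg",np.degrees(np.arctan2(M[1,2],M[0,2])),"down",M[:,0])
    for w,a in wps:
        w=np.array(w)
        best=min((((a+k*180-np.degrees(np.arctan2(M[1,2],M[0,2]))+180)%360-180) for k in(0,1)),key=abs)
        Rn=R.from_rotvec([0,0,np.radians(best)]).as_matrix()@M
        print("to",w,"yaw",round(-np.radians(best),3),"first shift in start axes (mm)",(M.T@(w-p)*1e3).round(1),"in end axes",(Rn.T@(w-p)*1e3).round(1))
        p,M=w,Rn
E
python3 - <<'E'
from h import *
print(tri((220.75,163.7),(219.1,151.1)))
go(([.669,.146,.27],88.4),([.669,.146,.187],88.4))
E
```

```text
(array([0.6683, 0.1513, 0.1954]), np.float64(0.006789957090378656))
t 0.1 tcp [0.1454 0.5302 0.2447] grip 85.5 F [-0.7079  0.1647  0.2497] jaw deg 74.65778041585071 down [-0.0005 -0.0011 -1.    ]
to [0.669 0.146 0.27 ] yaw -0.24 first shift in start axes (mm) [ -25.1 -606.6 -232. ] in end axes [ -24.9 -534.1 -369.4]
to [0.669 0.146 0.187] yaw -0.0 first shift in start axes (mm) [83.  -0.   0.1] in end axes [83.  -0.   0.1]
```

Call:
jog_arm(rows=[{"gripper": 0.085,"x": -0.02,"yaw": -0.12},{"x": -0.02,"yaw": -0.12},{"y": -0.048,"z": -0.033},{"y": -0.048,"z": -0.033},{"y": -0.048,"z": -0.033}], force=40)

```text
schema error: expected keys gripper, x, y, z, yaw
```

Call:
jog_arm(rows=[{"y": -0.048,"z": -0.033},{"y": -0.048,"z": -0.033},{"y": -0.048,"z": -0.033},{"y": -0.048,"z": -0.033},{"y": -0.048,"z": -0.033}])

```text
schema error: expected keys gripper, x, y, z, yaw
```

Run:
```python
from h import *
go(([.669,.146,.26],88.4),([.669,.146,.187],88.4))
```

```text
t 0.1 tcp [0.1454 0.5302 0.2447] grip 85.5 F [-0.7079  0.1647  0.2497] jaw deg 74.65778041585071 down [-0.0005 -0.0011 -1.    ]
to [0.669 0.146 0.26 ] yaw -0.24 first shift in start axes (mm) [ -15.1 -606.6 -232. ] in end axes [ -14.9 -534.1 -369.4]
to [0.669 0.146 0.187] yaw -0.0 first shift in start axes (mm) [73.  -0.   0.1] in end axes [73.  -0.   0.1]
```

All keys are needed in every row.

Call:
jog_arm(rows=[{"gripper": 0.085,"x": -0.02,"y": 0,"z": 0,"yaw": -0.12},{"gripper": 0.085,"x": -0.02,"y": 0,"z": 0,"yaw": -0.12},{"gripper": 0.085,"x": 0,"y": -0.048,"z": -0.033,"yaw": 0},{"gripper": 0.085,"x": 0,"y": -0.048,"z": -0.033,"yaw": 0},{"gripper": 0.085,"x": 0,"y": -0.048,"z": -0.033,"yaw": 0}], force=40)

```text
clock: 0.72
eef_pos: [0.2877, 0.4263, 0.285]
tool_rot: [-0.493, 0.507, 0.493, 0.507]
wrist_force: [0.4, 0.1, 0.3]
grip_width: 0.993
```

Call:
jog_arm(rows=[{"gripper": 0.085,"x": 0,"y": -0.048,"z": -0.033,"yaw": 0},{"gripper": 0.085,"x": 0,"y": -0.048,"z": -0.033,"yaw": 0},{"gripper": 0.085,"x": 0,"y": -0.048,"z": -0.033,"yaw": 0},{"gripper": 0.085,"x": 0,"y": -0.048,"z": -0.033,"yaw": 0},{"gripper": 0.085,"x": 0,"y": 0,"z": 0,"yaw": 0}])

```text
clock: 1.35
eef_pos: [0.4777, 0.2876, 0.284]
tool_rot: [-0.492, 0.509, 0.492, 0.507]
wrist_force: [-0.1, 0.1, 0.2]
grip_width: 0.996
```

Run:
```python
from h import *
go(([.669,.146,.26],88.4),([.669,.146,.187],88.4))
```

```text
t 1.35 tcp [0.4777 0.2876 0.284 ] grip 85.1 F [-0.0605  0.0518  0.2009] jaw deg 88.13427829657809 down [-0.0013 -0.0011 -1.    ]
to [0.669 0.146 0.26 ] yaw -0.005 first shift in start axes (mm) [  23.9 -195.8 -135.3] in end axes [  23.9 -195.2 -136.2]
to [0.669 0.146 0.187] yaw -0.0 first shift in start axes (mm) [73.  -0.1  0.1] in end axes [73.  -0.1  0.1]
```

Call:
jog_arm(rows=[{"gripper": 0.085,"x": 0.006,"y": -0.049,"z": -0.034,"yaw": 0},{"gripper": 0.085,"x": 0.006,"y": -0.049,"z": -0.034,"yaw": 0},{"gripper": 0.085,"x": 0.006,"y": -0.049,"z": -0.034,"yaw": -0.005},{"gripper": 0.085,"x": 0.006,"y": -0.049,"z": -0.034,"yaw": 0},{"gripper": 0.085,"x": 0,"y": 0,"z": 0,"yaw": 0}])

```text
clock: 1.98
eef_pos: [0.6693, 0.1467, 0.2583]
tool_rot: [-0.493, 0.508, 0.494, 0.505]
wrist_force: [0.0, -0.0, 0.5]
grip_width: 0.994
```

Run:
```python
from h import *
go(([.669,.146,.187],88.4))
s=optics.grab_frame("side");t=optics.grab_frame("top")
def crop(i,x,y): return cv2.resize(np.ascontiguousarray(i[y:y+100,x:x+100,::-1]),(400,400),interpolation=cv2.INTER_CUBIC)
cv2.imwrite("pics/c1.png",np.hstack([crop(s,170,110),crop(t,180,90)]))
```

```text
t 1.98 tcp [0.6693 0.1467 0.2583] grip 84.9 F [ 0.0155 -0.0471  0.5413] jaw deg 88.50452694794645 down [-0.0035 -0.0007 -1.    ]
to [0.669 0.146 0.187] yaw 0.002 first shift in start axes (mm) [71.3  0.  -0.6] in end axes [71.3  0.  -0.6]
```

View pics/c1.png

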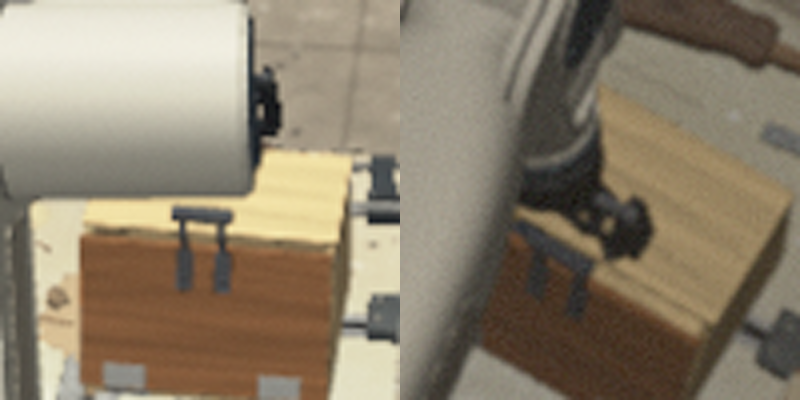

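Side view shows the bar from (213,163) to (228,164); top view from (210,146) to (228,155.5), with the gripper hovering over it. Checking y and x with plane casts.

Run:
```python
from h import *
for z in(.194,.2): print([onz("side",u,z) for u in((213,163.2),(228,164))],[onz("top",u,z) for u in((210,146.5),(228.2,156))])
```

```text
[array([0.6693, 0.1772, 0.194 ]), array([0.6694, 0.1211, 0.194 ])] [array([0.6684, 0.1866, 0.194 ]), array([0.6685, 0.1233, 0.194 ])]
[array([0.6626, 0.1757, 0.2   ]), array([0.6627, 0.1199, 0.2   ])] [array([0.6668, 0.1851, 0.2   ]), array([0.667 , 0.1221, 0.2   ])]
```

Call:
jog_arm(rows=[{"gripper": 0.085,"x": 0.03,"y": 0,"z": 0.002,"yaw": 0},{"gripper": 0.085,"x": 0.025,"y": 0,"z": 0,"yaw": 0},{"gripper": 0.085,"x": 0.016,"y": 0,"z": 0,"yaw": 0},{"gripper": 0.085,"x": 0,"y": 0,"z": 0,"yaw": 0}])

```text
clock: 2.58
eef_pos: [0.6663, 0.1519, 0.19]
tool_rot: [-0.494, 0.506, 0.495, 0.505]
wrist_force: [1.2, -0.1, 0.8]
grip_width: 1.003
```

Call:
jog_arm(rows=[{"gripper": 0.04,"x": 0,"y": 0,"z": 0,"yaw": 0},{"gripper": 0.04,"x": 0,"y": 0,"z": 0,"yaw": 0},{"gripper": 0.04,"x": 0,"y": 0,"z": 0,"yaw": 0},{"gripper": 0.04,"x": 0,"y": 0,"z": 0,"yaw": 0}], force=30)

```text
clock: 3.08
eef_pos: [0.6686, 0.1484, 0.1926]
tool_rot: [-0.496, 0.506, 0.492, 0.506]
wrist_force: [0.9, -11.6, 6.7]
grip_width: 0.649
```

Run:
```python
from h import *
# arc: bar rides about the hinge; offset TCP->bar taken from the present pose
s=sensors.sense(); p=s["eef_pos"]; ang0=np.degrees(np.arctan2(.172,.072))
u=np.array([np.cos(np.radians(-1.6)),np.sin(np.radians(-1.6))])
go(([.669,.149,.187],88.4))
print("width mm",s["grip_width"]*85.4)
prev=np.array([.1866*np.cos(np.radians(ang0)),.1866*np.sin(np.radians(ang0))])
for a in np.arange(ang0,ang0+92.1,9.2):
    c=.1866*np.array([np.cos(np.radians(a)),np.sin(np.radians(a))]); print(round(a-ang0,1),"dx,dz mm",((c-prev)*1e3).round(1)); prev=c
```

```text
t 3.08 tcp [0.6686 0.1484 0.1926] grip 55.4 F [  0.8739 -11.5577   6.7331] jaw deg 88.58849390565258 down [ 0.0043 -0.0042 -1.    ]
to [0.669 0.149 0.187] yaw 0.003 first shift in start axes (mm) [ 5.5 -0.3  0.7] in end axes [ 5.5 -0.3  0.7]
width mm 55.42290066125911
0.0 dx,dz mm [0. 0.]
9.2 dx,dz mm [-28.4   9.3]
18.4 dx,dz mm [-29.6   4.6]
27.6 dx,dz mm [-29.9  -0.1]
36.8 dx,dz mm [-29.5  -4.9]
46.0 dx,dz mm [-28.4  -9.6]
55.2 dx,dz mm [-26.5 -14. ]
64.4 dx,dz mm [-23.9 -18. ]
73.6 dx,dz mm [-20.7 -21.6]
82.8 dx,dz mm [-17.  -24.7]
92.0 dx,dz mm [-12.8 -27.1]
```

Call:
jog_arm(rows=[{"gripper": 0.04,"x": -0.003,"y": 0.01,"z": -0.003,"yaw": 0},{"gripper": 0.04,"x": -0.005,"y": 0.018,"z": 0,"yaw": 0},{"gripper": 0.04,"x": -0.003,"y": 0.02,"z": 0,"yaw": 0},{"gripper": 0.04,"x": 0,"y": 0,"z": 0,"yaw": 0}])

```text
clock: 3.58
eef_pos: [0.6187, 0.1499, 0.2022]
tool_rot: [-0.494, 0.505, 0.495, 0.506]
wrist_force: [1.6, 6.0, -2.0]
grip_width: 0.647
```

Run:
```python
from h import *
go(([.669,.149,.187],88.4))
s=optics.grab_frame("side"); print(s.shape)
cv2.imwrite("pics/s2.png",s[:,:,::-1])
```

```text
t 3.58 tcp [0.6187 0.1499 0.2022] grip 55.3 F [ 1.5565  6.0317 -1.9814] jaw deg 88.7318488503669 down [ 0.0008  0.0015 -1.    ]
to [0.669 0.149 0.187] yaw 0.006 first shift in start axes (mm) [ 15.2 -50.3   0.2] in end axes [ 15.2 -50.3   0.5]
(384, 512, 3)
```

Call:
jog_arm(rows=[{"gripper": 0.04,"x": 0,"y": 0.026,"z": 0,"yaw": 0},{"gripper": 0.04,"x": 0.003,"y": 0.026,"z": 0,"yaw": 0},{"gripper": 0.04,"x": 0.007,"y": 0.025,"z": 0,"yaw": 0},{"gripper": 0.04,"x": 0.01,"y": 0.024,"z": 0,"yaw": 0},{"gripper": 0.04,"x": 0,"y": 0,"z": 0,"yaw": 0}])

```text
clock: 4.25
eef_pos: [0.5181, 0.1533, 0.1815]
tool_rot: [-0.494, 0.504, 0.495, 0.507]
wrist_force: [1.5, 12.3, -3.3]
grip_width: 0.646
```

Run:
```python
from h import *
go(([.669,.149,.187],88.4))
```

```text
t 4.25 tcp [0.5181 0.1533 0.1815] grip 55.1 F [ 1.5333 12.3474 -3.2871] jaw deg 88.77276938897236 down [ 0.0011  0.004  -1.    ]
to [0.669 0.149 0.187] yaw 0.007 first shift in start axes (mm) [  -5.4 -150.9   -1.1] in end axes [  -5.3 -150.9   -0.1]
```

Call:
jog_arm(rows=[{"gripper": 0.04,"x": 0.0135,"y": 0.022,"z": 0.002,"yaw": 0},{"gripper": 0.04,"x": 0.0165,"y": 0.02,"z": 0.002,"yaw": 0},{"gripper": 0.04,"x": 0.019,"y": 0.018,"z": 0.001,"yaw": 0},{"gripper": 0.04,"x": 0.021,"y": 0.015,"z": 0.001,"yaw": 0},{"gripper": 0.04,"x": 0,"y": 0,"z": 0,"yaw": 0}])

```text
clock: 4.88
eef_pos: [0.4435, 0.1562, 0.1106]
tool_rot: [-0.495, 0.508, 0.492, 0.504]
wrist_force: [0.0, -17.8, -0.9]
grip_width: 0.644
```

Call:
jog_arm(rows=[{"gripper": 0.04,"x": 0.012,"y": 0.006,"z": 0,"yaw": 0},{"gripper": 0.04,"x": 0.012,"y": 0.006,"z": 0,"yaw": 0},{"gripper": 0.04,"x": 0,"y": 0,"z": 0,"yaw": 0}])

```text
clock: 5.25
eef_pos: [0.4337, 0.1565, 0.0887]
tool_rot: [-0.496, 0.507, 0.491, 0.506]
wrist_force: [1.5, -18.6, 8.0]
grip_width: 0.644
```

Run:
```python
from h import *
go(([.669,.149,.187],88.4))
```

```text
t 5.25 tcp [0.4337 0.1565 0.0887] grip 55.0 F [  1.5201 -18.6283   7.9842] jaw deg 88.55374794358829 down [ 0.0044 -0.0066 -1.    ]
to [0.669 0.149 0.187] yaw 0.003 first shift in start axes (mm) [ -97.2 -235.9   -2.2] in end axes [ -97.2 -235.9   -1.6]
```

Call:
jog_arm(rows=[{"gripper": 0.04,"x": 0.004,"y": 0.002,"z": -0.004,"yaw": 0},{"gripper": 0.04,"x": 0.002,"y": 0.001,"z": -0.001,"yaw": 0},{"gripper": 0.04,"x": 0,"y": 0,"z": 0,"yaw": 0}])

```text
clock: 5.62
eef_pos: [0.4339, 0.1562, 0.0875]
tool_rot: [-0.496, 0.501, 0.492, 0.51]
wrist_force: [-7.6, 6.6, 55.3]
grip_width: 0.648
```

Call:
jog_arm(rows=[{"gripper": 0.085,"x": -0.006,"y": 0,"z": 0,"yaw": 0},{"gripper": 0.085,"x": 0,"y": 0,"z": 0,"yaw": 0},{"gripper": 0.085,"x": 0,"y": 0,"z": 0,"yaw": 0},{"gripper": 0.085,"x": -0.02,"y": 0,"z": 0,"yaw": 0},{"gripper": 0.085,"x": -0.06,"y": 0,"z": 0,"yaw": 0}])

```text
clock: 6.25
eef_pos: [0.4269, 0.154, 0.1655]
tool_rot: [-0.493, 0.508, 0.496, 0.504]
wrist_force: [1.5, -0.3, 0.1]
grip_width: 0.998
```

Run:
```python
from h import *
go(([.52,-.05,.26],88.4),([.5275,-.2135,.15],102))
```

```text
t 6.25 tcp [0.4269 0.154  0.1655] grip 85.2 F [ 1.4581 -0.315   0.1441] jaw deg 88.678097235838 down [-0.0068 -0.0013 -1.    ]
to [ 0.52 -0.05  0.26] yaw 0.005 first shift in start axes (mm) [ -94.9  -97.2 -201.9] in end axes [ -94.9  -98.1 -201.5]
to [ 0.5275 -0.2135  0.15  ] yaw -0.237 first shift in start axes (mm) [ 110.1  -12.8 -163.1] in end axes [ 110.4   25.9 -161.3]
```

Call:
jog_arm(rows=[{"gripper": 0.085,"x": -0.05,"y": -0.005,"z": -0.02,"yaw": 0},{"gripper": 0.085,"x": 0,"y": -0.017,"z": -0.054,"yaw": 0},{"gripper": 0.085,"x": 0,"y": -0.017,"z": -0.054,"yaw": 0},{"gripper": 0.085,"x": 0,"y": -0.017,"z": -0.054,"yaw": 0},{"gripper": 0.085,"x": 0,"y": -0.017,"z": -0.054,"yaw": 0}])

```text
clock: 6.88
eef_pos: [0.4962, -0.0852, 0.2167]
tool_rot: [-0.494, 0.506, 0.494, 0.506]
wrist_force: [1.7, -0.0, 0.4]
grip_width: 0.994
```

Call:
jog_arm(rows=[{"gripper": 0.085,"x": 0,"y": -0.017,"z": -0.054,"yaw": 0},{"gripper": 0.085,"x": 0,"y": -0.017,"z": -0.054,"yaw": 0},{"gripper": 0.085,"x": 0,"y": 0,"z": 0,"yaw": -0.12},{"gripper": 0.085,"x": 0,"y": 0,"z": 0,"yaw": -0.115},{"gripper": 0.085,"x": 0,"y": 0,"z": 0,"yaw": 0}])

```text
clock: 7.5
eef_pos: [0.5274, -0.1922, 0.2165]
tool_rot: [-0.549, 0.445, 0.55, 0.444]
wrist_force: [-0.0, -0.3, 0.2]
grip_width: 1.0
```

Run:
```python
from h import *
s=optics.grab_frame("side");t=optics.grab_frame("top")
def crop(i,x,y,w=130): return cv2.resize(np.ascontiguousarray(i[y:y+w,x:x+w,::-1]),(400,400),interpolation=cv2.INTER_CUBIC)
cv2.imwrite("pics/c3.png",np.hstack([crop(s,160,120,150),crop(t,150,110,150)]))
go(([.5275,-.2135,.15],102),([.5275,-.2135,.008],102))
```

```text
t 7.6 tcp [ 0.5275 -0.1919  0.2168] grip 85.1 F [-1.3838 -0.5777  0.1178] jaw deg 102.01206524913833 down [-0.0008  0.0003 -1.    ]
to [ 0.5275 -0.2135  0.15  ] yaw 0.0 first shift in start axes (mm) [ 66.8   4.4 -21.2] in end axes [ 66.8   4.4 -21.2]
to [ 0.5275 -0.2135  0.008 ] yaw -0.0 first shift in start axes (mm) [142.   -0.1  -0.1] in end axes [142.   -0.1  -0.1]
```

View pics/c3.png

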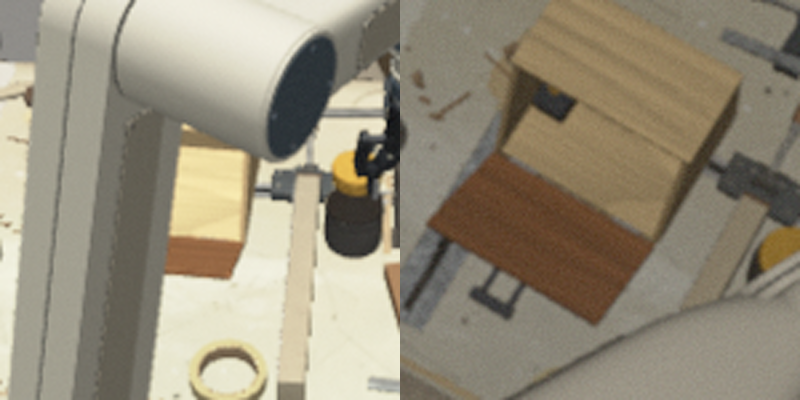

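Side view: the flap's front and the fence are seen past the arm. Top view: the flap is down with the bar at crop (497,297), the bit case at left inside (550,97), and the right half of the floor is free.

I'll grip the block about 24 mm from its middle towards the near end. The tool stays vertical, so this keeps the gripper body clear of the roof edge.

Call:
jog_arm(rows=[{"gripper": 0.085,"x": 0.02,"y": 0.028,"z": -0.021,"yaw": 0},{"gripper": 0.085,"x": 0.06,"y": 0,"z": 0,"yaw": 0},{"gripper": 0.085,"x": 0.06,"y": 0,"z": 0,"yaw": 0},{"gripper": 0.085,"x": 0.025,"y": 0,"z": 0,"yaw": 0},{"gripper": 0.085,"x": 0,"y": 0,"z": 0,"yaw": 0}])

```text
clock: 8.22
eef_pos: [0.5036, -0.2176, 0.0506]
tool_rot: [-0.548, 0.445, 0.551, 0.444]
wrist_force: [-0.3, 0.5, 0.9]
grip_width: 0.992
```

Run:
```python
from h import *
go(([.504,-.2185,.014],102))
s=optics.grab_frame("side");t=optics.grab_frame("top")
def crop(i,x,y,w=130): return cv2.resize(np.ascontiguousarray(i[y:y+w,x:x+w,::-1]),(400,400),interpolation=cv2.INTER_CUBIC)
cv2.imwrite("pics/c4.png",np.hstack([crop(s,270,180,80),crop(t,250,210,100)]))
```

```text
t 8.22 tcp [ 0.5036 -0.2176  0.0506] grip 84.7 F [-0.2836  0.5168  0.8804] jaw deg 102.0781792645083 down [-0.0033  0.002  -1.    ]
to [ 0.504  -0.2185  0.014 ] yaw 0.001 first shift in start axes (mm) [36.6 -0.3 -1.1] in end axes [36.6 -0.3 -1.1]
```

View pics/c4.png

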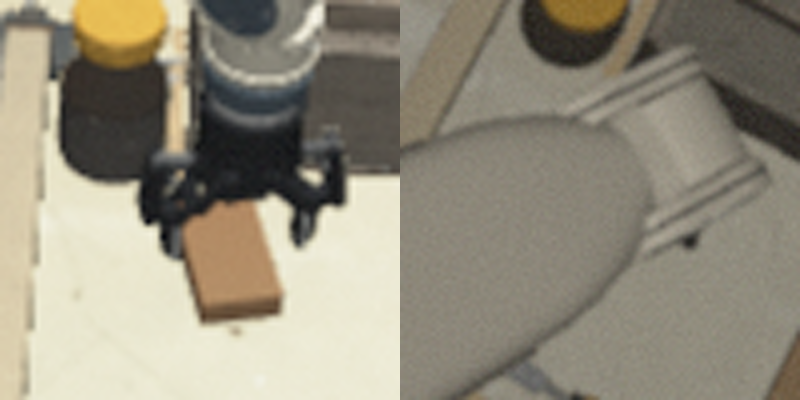

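Side view: the fingers at crop x 172 and 303 straddle the block, whose mid at the landing row is ~237, so it is centred. Descending and gripping.

Call:
jog_arm(rows=[{"gripper": 0.085,"x": 0.02,"y": 0,"z": -0.001,"yaw": 0},{"gripper": 0.085,"x": 0.016,"y": 0,"z": 0,"yaw": 0},{"gripper": 0.085,"x": 0,"y": 0,"z": 0,"yaw": 0}])

```text
clock: 8.7
eef_pos: [0.5051, -0.2195, 0.0171]
tool_rot: [0.55, -0.444, -0.55, -0.444]
wrist_force: [0.1, -0.8, 0.2]
grip_width: 0.994
```

Call:
jog_arm(rows=[{"gripper": 0.05,"x": 0,"y": 0,"z": 0,"yaw": 0},{"gripper": 0.05,"x": 0,"y": 0,"z": 0,"yaw": 0},{"gripper": 0.05,"x": 0,"y": 0,"z": 0,"yaw": 0},{"gripper": 0.05,"x": 0,"y": 0,"z": 0,"yaw": 0},{"gripper": 0.05,"x": 0,"y": 0,"z": 0,"yaw": 0}], force=70)

```text
clock: 9.32
eef_pos: [0.5056, -0.2197, 0.0181]
tool_rot: [0.551, -0.444, -0.549, -0.444]
wrist_force: [-1.7, 0.0, 7.7]
grip_width: 0.707
```

Run:
```python
from h import *
go(([.504,-.2185,.2],102))
```

```text
t 9.32 tcp [ 0.5056 -0.2197  0.0181] grip 60.4 F [-1.6846  0.0106  7.7242] jaw deg 102.16309809559526 down [ 0.0024 -0.0014 -1.    ]
to [ 0.504  -0.2185  0.2   ] yaw 0.003 first shift in start axes (mm) [-181.9    0.9    1.2] in end axes [-181.9    0.9    1.2]
```

Call:
jog_arm(rows=[{"gripper": 0.05,"x": -0.03,"y": 0,"z": 0,"yaw": 0},{"gripper": 0.05,"x": -0.05,"y": 0,"z": 0,"yaw": 0},{"gripper": 0.05,"x": -0.06,"y": 0,"z": 0,"yaw": 0},{"gripper": 0.05,"x": -0.045,"y": 0,"z": 0,"yaw": 0.12},{"gripper": 0.05,"x": 0,"y": 0,"z": 0,"yaw": 0.121}])

```text
clock: 9.95
eef_pos: [0.5061, -0.2201, 0.2062]
tool_rot: [-0.495, 0.507, 0.489, 0.509]
wrist_force: [0.1, -1.0, -2.2]
grip_width: 0.707
```

```bash
cat >> h.py <<'E'
def L(x,y,z): a=np.radians(-1.7); return [.605+x*np.cos(a)-y*np.sin(a),.150+x*np.sin(a)+y*np.cos(a),z]
def inL(p): a=np.radians(-1.7); d=np.array(p)[:2]-[.605,.150]; return np.array([d[0]*np.cos(a)+d[1]*np.sin(a),-d[0]*np.sin(a)+d[1]*np.cos(a)])
E
python3 - <<'E'
from h import *
go((L(-.035,-.03,.2),88.3),(L(-.035,-.03,.1),88.3),(L(.02,-.03,.06),88.3),(L(.03,-.03,.046),88.3))
E
```

```text
t 9.95 tcp [ 0.5061 -0.2201  0.2062] grip 60.4 F [ 0.0934 -1.0454 -2.1728] jaw deg 88.12370702727064 down [ 0.0068 -0.0043 -1.    ]
to [0.5691 0.1211 0.2   ] yaw -0.003 first shift in start axes (mm) [  5.2 -51.8 343. ] in end axes [  5.2 -52.8 342.9]
to [0.5691 0.1211 0.1   ] yaw -0.0 first shift in start axes (mm) [100.    0.7   0.4] in end axes [100.    0.7   0.4]
to [0.6241 0.1194 0.06  ] yaw -0.0 first shift in start axes (mm) [ 40.4 -54.7   0.2] in end axes [ 40.4 -54.7   0.2]
to [0.6341 0.1191 0.046 ] yaw -0.0 first shift in start axes (mm) [14.1 -9.9  0.1] in end axes [14.1 -9.9  0.1]
```

Call:
jog_arm(rows=[{"gripper": 0.05,"x": 0,"y": -0.005,"z": 0.04,"yaw": 0},{"gripper": 0.05,"x": 0,"y": -0.01,"z": 0.06,"yaw": 0},{"gripper": 0.05,"x": 0,"y": -0.01,"z": 0.06,"yaw": 0},{"gripper": 0.05,"x": 0,"y": -0.01,"z": 0.06,"yaw": 0},{"gripper": 0.05,"x": 0,"y": -0.01,"z": 0.06,"yaw": 0}])

```text
clock: 10.58
eef_pos: [0.5579, 0.0612, 0.2024]
tool_rot: [-0.493, 0.507, 0.492, 0.508]
wrist_force: [1.3, 0.1, -2.0]
grip_width: 0.705
```

Call:
jog_arm(rows=[{"gripper": 0.05,"x": 0,"y": -0.008,"z": 0.04,"yaw": 0},{"gripper": 0.05,"x": 0,"y": 0,"z": 0.022,"yaw": 0},{"gripper": 0.05,"x": 0,"y": 0,"z": 0,"yaw": 0}])

```text
clock: 10.95
eef_pos: [0.5674, 0.1226, 0.2019]
tool_rot: [-0.494, 0.506, 0.493, 0.507]
wrist_force: [0.4, -0.2, -2.3]
grip_width: 0.713
```

Run:
```python
from h import *
go((L(-.035,-.03,.1),88.3),(L(.02,-.03,.06),88.3),(L(.03,-.03,.046),88.3))
s=optics.grab_frame("side");t=optics.grab_frame("top")
def crop(i,x,y,w=130): return cv2.resize(np.ascontiguousarray(i[y:y+w,x:x+w,::-1]),(400,400),interpolation=cv2.INTER_CUBIC)
cv2.imwrite("pics/c5.png",np.hstack([crop(s,170,130,120),crop(t,170,110,120)]))
```

```text
t 10.95 tcp [0.5674 0.1226 0.2019] grip 60.9 F [ 0.416  -0.1919 -2.2837] jaw deg 88.49706186465984 down [ 0.0007  0.0001 -1.    ]
to [0.5691 0.1211 0.1   ] yaw 0.003 first shift in start axes (mm) [101.9  -1.7  -1.5] in end axes [101.9  -1.7  -1.5]
to [0.6241 0.1194 0.06  ] yaw -0.0 first shift in start axes (mm) [ 40. -55.  -0.] in end axes [ 40. -55.  -0.]
to [0.6341 0.1191 0.046 ] yaw -0.0 first shift in start axes (mm) [ 14. -10.  -0.] in end axes [ 14. -10.  -0.]
```

View pics/c5.png

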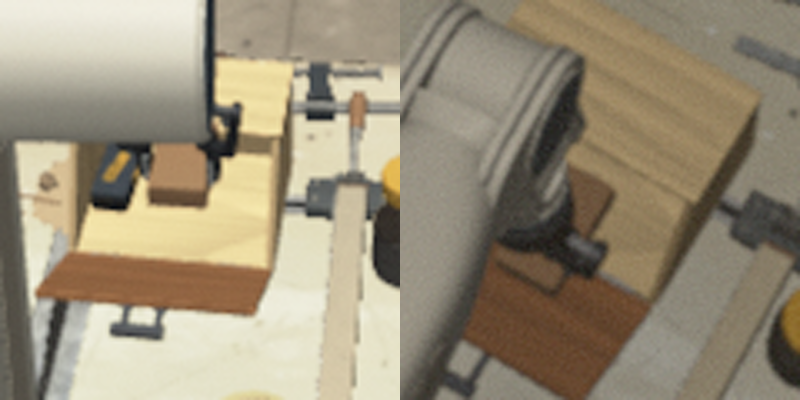

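Side view: the block is held roughly level (near end at crop (180,200)). The bit case's near end is at (92–128,205) to its left. I'll check the case's clearance in locker coordinates while descending outside the roof.

Call:
jog_arm(rows=[{"gripper": 0.05,"x": 0.04,"y": -0.002,"z": -0.0015,"yaw": 0},{"gripper": 0.05,"x": 0.04,"y": 0,"z": 0,"yaw": 0},{"gripper": 0.05,"x": 0.02,"y": 0,"z": 0,"yaw": 0},{"gripper": 0.05,"x": 0,"y": 0,"z": 0,"yaw": 0}])

```text
clock: 11.55
eef_pos: [0.5688, 0.1182, 0.1003]
tool_rot: [-0.492, 0.508, 0.493, 0.507]
wrist_force: [0.2, -1.2, -0.7]
grip_width: 0.706
```

Run:
```python
from h import *
print("case",[inL(onz("side",u,.02)) for u in((208.4,192.4),(197.6,190.9))],inL(onz("side",(208.4,186),.051)))
go((L(.02,-.03,.06),88.3),(L(.03,-.03,.046),88.3))
```

```text
case [array([0.0805, 0.0634]), array([0.0841, 0.1081])] [0.0856 0.062 ]
t 11.55 tcp [0.5688 0.1182 0.1003] grip 60.3 F [ 0.1589 -1.1639 -0.6741] jaw deg 88.2601134302869 down [-0.0027 -0.0003 -1.    ]
to [0.6241 0.1194 0.06  ] yaw -0.001 first shift in start axes (mm) [ 40.1 -55.4   2.9] in end axes [ 40.1 -55.4   2.8]
to [0.6341 0.1191 0.046 ] yaw -0.0 first shift in start axes (mm) [ 14. -10.   0.] in end axes [ 14. -10.   0.]
```

Call:
jog_arm(rows=[{"gripper": 0.05,"x": 0.011,"y": -0.018,"z": 0,"yaw": 0},{"gripper": 0.05,"x": 0.014,"y": -0.019,"z": 0,"yaw": 0},{"gripper": 0.05,"x": 0.014,"y": -0.018,"z": 0,"yaw": 0},{"gripper": 0.05,"x": 0,"y": 0,"z": 0,"yaw": 0}])

```text
clock: 12.05
eef_pos: [0.6261, 0.1173, 0.0615]
tool_rot: [-0.493, 0.507, 0.493, 0.507]
wrist_force: [0.2, 0.1, -1.3]
grip_width: 0.708
```

Call:
jog_arm(rows=[{"gripper": 0.05,"x": 0.004,"y": -0.004,"z": 0,"yaw": 0},{"gripper": 0.05,"x": 0.003,"y": -0.003,"z": 0,"yaw": 0},{"gripper": 0.05,"x": 0.003,"y": -0.003,"z": 0,"yaw": 0},{"gripper": 0.05,"x": 0,"y": 0,"z": 0,"yaw": 0}])

```text
clock: 12.55
eef_pos: [0.6345, 0.1176, 0.0522]
tool_rot: [-0.493, 0.507, 0.493, 0.507]
wrist_force: [-0.1, -0.2, -0.6]
grip_width: 0.703
```

Run:
```python
from h import *
go((L(.03,-.03,.046),88.3)); print(inL(sensors.sense()["eef_pos"]))
```

```text
t 12.55 tcp [0.6345 0.1176 0.0522] grip 60.1 F [-0.0756 -0.2456 -0.5548] jaw deg 88.3535343417487 down [-0.0001  0.     -1.    ]
to [0.6341 0.1191 0.046 ] yaw 0.001 first shift in start axes (mm) [6.2 0.5 1.5] in end axes [6.2 0.5 1.5]
[ 0.0305 -0.0315]
```

Call:
jog_arm(rows=[{"gripper": 0.05,"x": 0.002,"y": -0.002,"z": 0,"yaw": 0},{"gripper": 0.05,"x": 0.002,"y": -0.002,"z": 0,"yaw": 0},{"gripper": 0.05,"x": 0,"y": 0,"z": 0,"yaw": 0}])

```text
clock: 12.92
eef_pos: [0.6385, 0.1175, 0.0481]
tool_rot: [-0.493, 0.507, 0.493, 0.507]
wrist_force: [0.5, 0.2, -1.9]
grip_width: 0.704
```

Call:
jog_arm(rows=[{"gripper": 0.05,"x": 0.002,"y": -0.002,"z": 0,"yaw": 0},{"gripper": 0.05,"x": 0.003,"y": 0,"z": 0,"yaw": 0},{"gripper": 0.05,"x": 0.003,"y": 0,"z": 0,"yaw": 0},{"gripper": 0.05,"x": 0,"y": 0,"z": 0,"yaw": 0}])

```text
clock: 13.42
eef_pos: [0.6403, 0.1174, 0.0399]
tool_rot: [-0.493, 0.507, 0.493, 0.507]
wrist_force: [-0.7, -0.8, -0.3]
grip_width: 0.709
```

Run:
```python
from h import *
go((L(.03,-.03,.046),88.3)); print(inL(sensors.sense()["eef_pos"]),sensors.sense()["wrist_torque"])
```

```text
t 13.43 tcp [0.6403 0.1174 0.0399] grip 60.5 F [-0.6962 -0.7734 -0.2581] jaw deg 88.35027382912082 down [-0.0007 -0.     -1.    ]
to [0.6341 0.1191 0.046 ] yaw 0.001 first shift in start axes (mm) [-6.1  6.2  1.5] in end axes [-6.1  6.2  1.5]
[ 0.0362 -0.0315] [-0.0544 -0.0013  0.0207]
```

Call:
jog_arm(rows=[{"gripper": 0.05,"x": 0.001,"y": 0,"z": 0,"yaw": 0},{"gripper": 0.085,"x": 0,"y": 0,"z": 0,"yaw": 0},{"gripper": 0.085,"x": 0,"y": 0,"z": 0,"yaw": 0},{"gripper": 0.085,"x": 0,"y": 0,"z": 0,"yaw": 0}])

```text
clock: 13.92
eef_pos: [0.6406, 0.1174, 0.0395]
tool_rot: [-0.493, 0.507, 0.493, 0.507]
wrist_force: [0.4, 0.4, 0.3]
grip_width: 0.995
```

Call:
jog_arm(rows=[{"gripper": 0.085,"x": 0,"y": 0.01,"z": 0,"yaw": 0},{"gripper": 0.085,"x": 0,"y": 0.013,"z": 0,"yaw": 0},{"gripper": 0.085,"x": 0,"y": 0,"z": 0,"yaw": 0}])

```text
clock: 14.3
eef_pos: [0.6162, 0.1182, 0.0395]
tool_rot: [-0.493, 0.507, 0.493, 0.507]
wrist_force: [-1.1, -0.6, -0.2]
grip_width: 0.994
```

Call:
jog_arm(rows=[{"gripper": 0.05,"x": 0,"y": 0,"z": 0,"yaw": 0},{"gripper": 0.05,"x": 0,"y": 0,"z": 0,"yaw": 0},{"gripper": 0.05,"x": 0,"y": 0,"z": 0,"yaw": 0},{"gripper": 0.05,"x": 0,"y": 0,"z": 0,"yaw": 0}], force=30)

```text
clock: 14.8
eef_pos: [0.6179, 0.1181, 0.0397]
tool_rot: [-0.493, 0.507, 0.493, 0.507]
wrist_force: [-1.4, 0.6, 6.3]
grip_width: 0.72
```

Run:
```python
from h import *
go((L(.036,-.03,.04),88.3)); print(inL(sensors.sense()["eef_pos"]))
```

```text
t 14.8 tcp [0.6179 0.1181 0.0397] grip 61.5 F [-1.3588  0.5952  6.2662] jaw deg 88.35214174248318 down [ 0.0007  0.0001 -1.    ]
to [0.6401 0.1189 0.04  ] yaw 0.001 first shift in start axes (mm) [ -0.3 -22.2   1.4] in end axes [ -0.3 -22.2   1.5]
[ 0.0138 -0.0315]
```

Slide it in 22 mm, release, look.

Call:
jog_arm(rows=[{"gripper": 0.05,"x": -0.001,"y": -0.007,"z": 0,"yaw": 0},{"gripper": 0.05,"x": 0,"y": -0.008,"z": 0,"yaw": 0},{"gripper": 0.05,"x": 0,"y": -0.008,"z": 0,"yaw": 0},{"gripper": 0.05,"x": 0,"y": 0,"z": 0,"yaw": 0}])

```text
clock: 15.3
eef_pos: [0.6412, 0.1173, 0.0399]
tool_rot: [-0.493, 0.507, 0.493, 0.507]
wrist_force: [0.1, -0.3, -0.8]
grip_width: 0.715
```

Call:
jog_arm(rows=[{"gripper": 0.085,"x": 0,"y": 0,"z": 0,"yaw": 0},{"gripper": 0.085,"x": 0,"y": 0,"z": 0,"yaw": 0},{"gripper": 0.085,"x": 0,"y": 0,"z": 0,"yaw": 0}])

```text
clock: 15.68
eef_pos: [0.6404, 0.1175, 0.0405]
tool_rot: [-0.493, 0.507, 0.493, 0.507]
wrist_force: [-0.0, 1.0, -0.0]
grip_width: 0.993
```

Run:
```python
from h import *
go((L(-.03,-.02,.08),88.3),(L(-.05,-.0,.2),88.3)); print(inL(sensors.sense()["eef_pos"]))
```

```text
t 15.68 tcp [0.6404 0.1175 0.0405] grip 84.8 F [-0.0447  0.9829 -0.0498] jaw deg 88.35415239878289 down [ 0.0002 -0.     -1.    ]
to [0.5744 0.1309 0.08  ] yaw 0.001 first shift in start axes (mm) [-39.6  66.4  11.5] in end axes [-39.6  66.4  11.5]
to [0.555  0.1515 0.2   ] yaw -0.0 first shift in start axes (mm) [-120.   20.   20.] in end axes [-120.   20.   20.]
[ 0.0364 -0.0315]
```

Call:
jog_arm(rows=[{"gripper": 0.085,"x": -0.02,"y": 0.01,"z": 0,"yaw": 0},{"gripper": 0.085,"x": -0.035,"y": 0.04,"z": 0.005,"yaw": 0},{"gripper": 0.085,"x": -0.04,"y": 0.045,"z": 0.007,"yaw": 0},{"gripper": 0.085,"x": -0.04,"y": 0.045,"z": 0.007,"yaw": 0},{"gripper": 0.085,"x": -0.035,"y": 0.045,"z": 0.007,"yaw": 0}])

```text
clock: 16.3
eef_pos: [0.4543, 0.1489, 0.2131]
tool_rot: [-0.493, 0.506, 0.492, 0.508]
wrist_force: [0.9, 0.4, 1.2]
grip_width: 0.994
```

Call:
jog_arm(rows=[{"gripper": 0.085,"x": 0,"y": 0.024,"z": 0.005,"yaw": 0},{"gripper": 0.085,"x": 0,"y": 0,"z": 0,"yaw": 0}])

```text
clock: 16.55
eef_pos: [0.4308, 0.1547, 0.2123]
tool_rot: [-0.494, 0.506, 0.492, 0.508]
wrist_force: [-0.1, 0.6, -0.4]
grip_width: 0.997
```

Run:
```python
from h import *
go(([.433,.156,.0875],88.3))
s=optics.grab_frame("side");t=optics.grab_frame("top")
def crop(i,x,y,w=130): return cv2.resize(np.ascontiguousarray(i[y:y+w,x:x+w,::-1]),(400,400),interpolation=cv2.INTER_CUBIC)
cv2.imwrite("pics/c6.png",np.hstack([crop(s,175,130,100),crop(t,160,110,120)]))
```

```text
t 16.55 tcp [0.4308 0.1547 0.2123] grip 85.2 F [-0.1493  0.5568 -0.3996] jaw deg 88.41990586459848 down [ 0.0029  0.0005 -1.    ]
to [0.433  0.156  0.0875] yaw 0.002 first shift in start axes (mm) [124.8  -1.8   1.3] in end axes [124.8  -1.8   1.3]
```

View pics/c6.png

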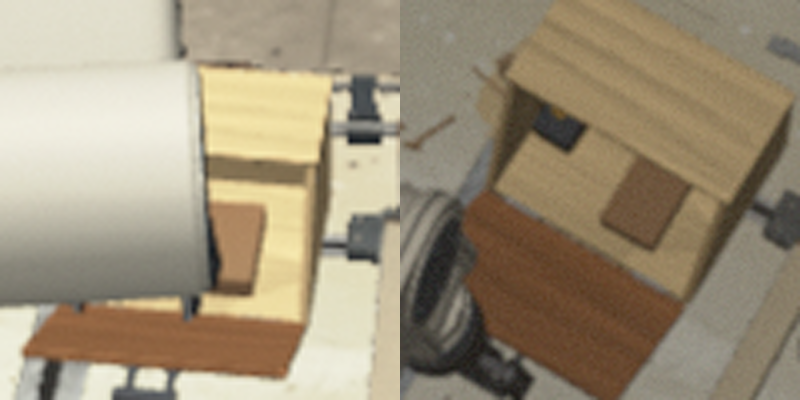

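Top view: the block lies flat and parallel to the locker, with near corners at crop (605,220) and (655,248), right of the bit case. Side view: its near-right bottom corner is at (250,293).

Run:
```python
from h import *
print([inL(onz("top",u,.047)) for u in((221.5,176),(236.5,184.4))],inL(onz("side",(237.5,203.2),.02)),inL(onz("side",(237.5,195.5),.047)))
```

```text
[array([ 0.0308, -0.0099]), array([ 0.0313, -0.0675])] [ 0.0344 -0.0609] [ 0.05   -0.0596]
```

Call:
jog_arm(rows=[{"gripper": 0.085,"x": 0.045,"y": -0.002,"z": 0.001,"yaw": 0},{"gripper": 0.085,"x": 0.045,"y": 0,"z": 0,"yaw": 0},{"gripper": 0.085,"x": 0.03,"y": 0,"z": 0,"yaw": 0},{"gripper": 0.085,"x": 0,"y": 0,"z": 0,"yaw": 0}])

```text
clock: 17.15
eef_pos: [0.4339, 0.1548, 0.0883]
tool_rot: [-0.492, 0.509, 0.494, 0.506]
wrist_force: [-0.0, 0.3, 0.2]
grip_width: 0.994
```

Call:
jog_arm(rows=[{"gripper": 0.04,"x": 0,"y": 0,"z": 0,"yaw": 0},{"gripper": 0.04,"x": 0,"y": 0,"z": 0,"yaw": 0},{"gripper": 0.04,"x": 0,"y": 0,"z": 0,"yaw": 0},{"gripper": 0.04,"x": 0,"y": 0,"z": 0,"yaw": 0}], force=30)

```text
clock: 17.65
eef_pos: [0.4357, 0.1562, 0.0919]
tool_rot: [-0.493, 0.506, 0.493, 0.508]
wrist_force: [1.1, 3.9, 6.6]
grip_width: 0.649
```

Run:
```python
from h import *
go(([.433,.156,.0875],88.3))
```

```text
t 17.65 tcp [0.4357 0.1562 0.0919] grip 55.4 F [1.0741 3.9082 6.5626] jaw deg 88.3705090344166 down [ 0.0033  0.0021 -1.    ]
to [0.433  0.156  0.0875] yaw 0.001 first shift in start axes (mm) [ 4.4  2.7 -0.3] in end axes [ 4.4  2.7 -0.3]
```

Block's near edge is at locker x ≈ 31, so its middle is ≈ 87 (range 72–134), y about −38…−10/−67, clear of the case. Now I'll follow the arc back.

Call:
jog_arm(rows=[{"gripper": 0.04,"x": -0.024,"y": -0.012,"z": 0.001,"yaw": 0},{"gripper": 0.04,"x": -0.021,"y": -0.015,"z": 0,"yaw": 0},{"gripper": 0.04,"x": -0.019,"y": -0.018,"z": 0,"yaw": 0},{"gripper": 0.04,"x": -0.0165,"y": -0.02,"z": 0,"yaw": 0},{"gripper": 0.04,"x": 0,"y": 0,"z": 0,"yaw": 0}])

```text
clock: 18.27
eef_pos: [0.5003, 0.154, 0.172]
tool_rot: [-0.493, 0.507, 0.492, 0.507]
wrist_force: [-4.4, -1.8, 4.0]
grip_width: 0.646
```

Call:
jog_arm(rows=[{"gripper": 0.04,"x": -0.0135,"y": -0.022,"z": 0,"yaw": 0},{"gripper": 0.04,"x": -0.01,"y": -0.024,"z": 0,"yaw": 0},{"gripper": 0.04,"x": -0.007,"y": -0.025,"z": 0,"yaw": 0},{"gripper": 0.04,"x": -0.003,"y": -0.026,"z": 0,"yaw": 0},{"gripper": 0.04,"x": 0,"y": 0,"z": 0,"yaw": 0}])

```text
clock: 18.9
eef_pos: [0.5977, 0.1507, 0.2048]
tool_rot: [-0.493, 0.507, 0.492, 0.508]
wrist_force: [-0.9, -6.1, 6.7]
grip_width: 0.644
```

Run:
```python
from h import *
go(([.6186,.15,.2022],88.3)); print(inL(sensors.sense()["eef_pos"]))
```

```text
t 18.9 tcp [0.5977 0.1507 0.2048] grip 55.0 F [-0.9277 -6.1169  6.7318] jaw deg 88.29400585782847 down [ 0.0019 -0.0014 -1.    ]
to [0.6186 0.15   0.2022] yaw -0.0 first shift in start axes (mm) [  2.7 -20.9  -0.1] in end axes [  2.7 -20.9  -0.1]
[-0.0073  0.0005]
```

Call:
jog_arm(rows=[{"gripper": 0.04,"x": 0.0,"y": -0.027,"z": -0.001,"yaw": 0},{"gripper": 0.04,"x": 0.004,"y": -0.026,"z": -0.001,"yaw": 0},{"gripper": 0.04,"x": 0.007,"y": -0.02,"z": 0,"yaw": 0},{"gripper": 0.04,"x": 0,"y": 0,"z": 0,"yaw": 0}])

```text
clock: 19.4
eef_pos: [0.6711, 0.1481, 0.1939]
tool_rot: [-0.493, 0.506, 0.492, 0.508]
wrist_force: [3.0, 2.5, 7.0]
grip_width: 0.641
```

Call:
jog_arm(rows=[{"gripper": 0.04,"x": 0.0015,"y": -0.004,"z": 0,"yaw": 0},{"gripper": 0.04,"x": 0.0015,"y": -0.004,"z": 0,"yaw": 0},{"gripper": 0.04,"x": 0,"y": 0,"z": 0,"yaw": 0}])

```text
clock: 19.77
eef_pos: [0.6779, 0.1479, 0.1914]
tool_rot: [-0.493, 0.506, 0.492, 0.508]
wrist_force: [2.6, 1.7, 5.4]
grip_width: 0.643
```

Run:
```python
from h import *
go(([.677,.1485,.19],88.3)); print(inL(sensors.sense()["eef_pos"]))
```

```text
t 19.77 tcp [0.6779 0.1479 0.1914] grip 54.9 F [2.6191 1.68   5.421 ] jaw deg 88.37120030076392 down [ 0.0032  0.0008 -1.    ]
to [0.677  0.1485 0.19  ] yaw 0.001 first shift in start axes (mm) [1.4 0.9 0.6] in end axes [1.4 0.9 0.6]
[0.0729 0.0001]
```

Call:
jog_arm(rows=[{"gripper": 0.04,"x": 0.0015,"y": -0.003,"z": 0,"yaw": 0},{"gripper": 0.04,"x": 0.0,"y": 0,"z": 0,"yaw": 0}])

```text
clock: 20.02
eef_pos: [0.681, 0.1478, 0.1902]
tool_rot: [-0.494, 0.506, 0.492, 0.508]
wrist_force: [3.3, 1.2, 6.9]
grip_width: 0.648
```

Call:
jog_arm(rows=[{"gripper": 0.04,"x": 0.001,"y": -0.003,"z": 0,"yaw": 0},{"gripper": 0.04,"x": 0.0,"y": 0,"z": 0,"yaw": 0}])

```text
clock: 20.27
eef_pos: [0.6838, 0.1477, 0.1889]
tool_rot: [-0.493, 0.506, 0.492, 0.508]
wrist_force: [2.5, 2.5, 5.0]
grip_width: 0.642
```

Call:
jog_arm(rows=[{"gripper": 0.04,"x": 0.001,"y": -0.002,"z": 0,"yaw": 0},{"gripper": 0.04,"x": 0.0,"y": 0,"z": 0,"yaw": 0}])

```text
clock: 20.52
eef_pos: [0.6858, 0.1477, 0.188]
tool_rot: [-0.493, 0.506, 0.492, 0.508]
wrist_force: [2.6, 1.3, 6.4]
grip_width: 0.646
```

Call:
jog_arm(rows=[{"gripper": 0.04,"x": 0.001,"y": -0.003,"z": 0,"yaw": 0},{"gripper": 0.04,"x": 0.0,"y": 0,"z": 0,"yaw": 0}])

```text
clock: 20.78
eef_pos: [0.6866, 0.1476, 0.1876]
tool_rot: [-0.493, 0.507, 0.493, 0.507]
wrist_force: [-10.5, 1.8, 15.1]
grip_width: 0.648
```

Run:
```python
from h import *
go(([.677,.1485,.19],88.3)); print(inL(sensors.sense()["eef_pos"]))
s=optics.grab_frame("side");t=optics.grab_frame("top")
def crop(i,x,y,w=130): return cv2.resize(np.ascontiguousarray(i[y:y+w,x:x+w,::-1]),(400,400),interpolation=cv2.INTER_CUBIC)
cv2.imwrite("pics/c7.png",np.hstack([crop(s,175,130,90),crop(t,180,90,100)]))
```

```text
t 20.77 tcp [0.6866 0.1476 0.1876] grip 55.4 F [-10.4634   1.8133  15.1278] jaw deg 88.3823757371734 down [-0.0008  0.0006 -1.    ]
to [0.677  0.1485 0.19  ] yaw 0.001 first shift in start axes (mm) [-2.4  9.6  0.6] in end axes [-2.4  9.6  0.6]
[0.0816 0.    ]
```

View pics/c7.png

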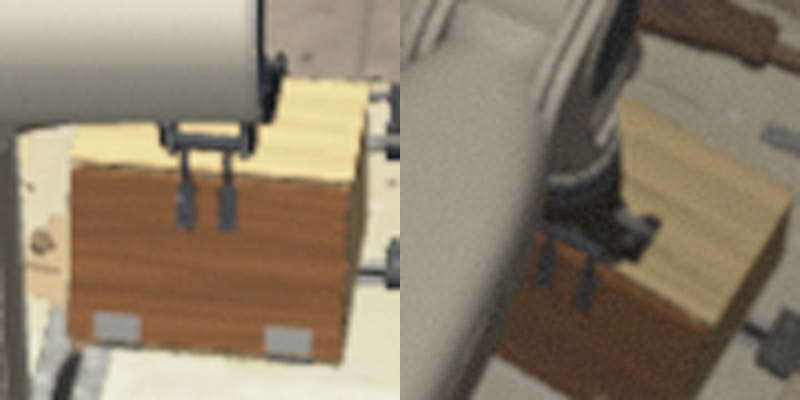

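Both views show the flap flush with the roof edge (no dark gap any more), and the force has jumped at the stop. One more firm push, then release and back off.

Call:
jog_arm(rows=[{"gripper": 0.04,"x": 0.001,"y": -0.003,"z": 0,"yaw": 0},{"gripper": 0.04,"x": 0.0,"y": 0,"z": 0,"yaw": 0},{"gripper": 0.085,"x": 0,"y": 0,"z": 0,"yaw": 0},{"gripper": 0.085,"x": 0,"y": 0,"z": 0,"yaw": 0},{"gripper": 0.085,"x": 0,"y": 0,"z": 0,"yaw": 0}])

```text
clock: 21.5
eef_pos: [0.6914, 0.1469, 0.1843]
tool_rot: [-0.493, 0.507, 0.493, 0.507]
wrist_force: [0.5, -0.4, 0.2]
grip_width: 0.997
```

Call:
jog_arm(rows=[{"gripper": 0.085,"x": -0.03,"y": 0,"z": 0,"yaw": 0},{"gripper": 0.085,"x": -0.05,"y": 0,"z": 0,"yaw": 0},{"gripper": 0.085,"x": 0,"y": 0.04,"z": 0.03,"yaw": 0},{"gripper": 0.085,"x": 0,"y": 0.05,"z": 0.035,"yaw": 0},{"gripper": 0.085,"x": 0,"y": 0.05,"z": 0.035,"yaw": 0}])

```text
clock: 22.12
eef_pos: [0.5531, 0.2516, 0.2643]
tool_rot: [-0.492, 0.507, 0.493, 0.507]
wrist_force: [-0.2, 0.5, 0.5]
grip_width: 0.996
```

Call:
jog_arm(rows=[{"gripper": 0.085,"x": 0,"y": 0.05,"z": 0.035,"yaw": 0},{"gripper": 0.085,"x": 0,"y": 0.05,"z": 0.035,"yaw": 0},{"gripper": 0.085,"x": 0,"y": 0.05,"z": 0.035,"yaw": 0},{"gripper": 0.085,"x": 0,"y": 0.04,"z": 0.035,"yaw": 0},{"gripper": 0.085,"x": 0,"y": 0,"z": 0,"yaw": 0}])

```text
clock: 22.75
eef_pos: [0.3659, 0.3983, 0.265]
tool_rot: [-0.494, 0.506, 0.494, 0.506]
wrist_force: [1.1, -0.0, -0.2]
grip_width: 0.995
```

Run:
```python
from h import *
go(([.433,.156,.0875],88.3))
s=optics.grab_frame("side");t=optics.grab_frame("top")
def crop(i,x,y,w=130): return cv2.resize(np.ascontiguousarray(i[y:y+w,x:x+w,::-1]),(400,400),interpolation=cv2.INTER_CUBIC)
cv2.imwrite("pics/c8.png",np.hstack([crop(s,175,130,90),crop(t,120,90,160)]))
```

```text
t 22.75 tcp [0.3659 0.3983 0.265 ] grip 84.9 F [ 1.1363 -0.0072 -0.2148] jaw deg 88.6064501882749 down [ 0.0001  0.0006 -1.    ]
to [0.433  0.156  0.0875] yaw 0.005 first shift in start axes (mm) [ 177.4  -72.9 -240.7] in end axes [ 177.4  -74.2 -240.3]
```

View pics/c8.png

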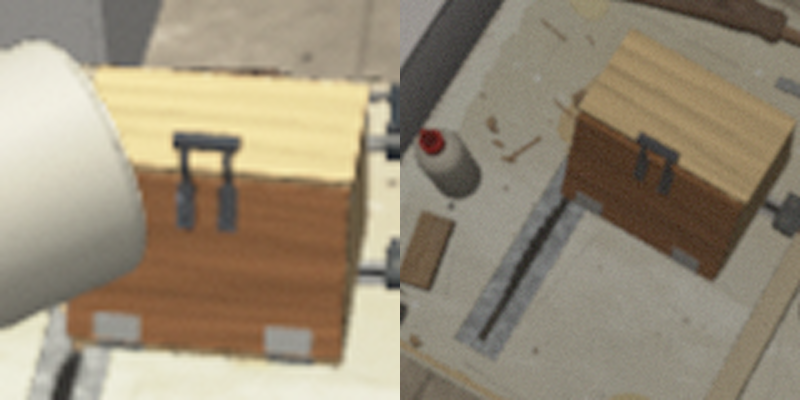

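Flap is shut flush in both views, and the bottle's nozzle is at top-view pixel (133,147) as at the start. A quick numeric check of tape and bottle, then hand in.

Run:
```python
from h import *
t=optics.grab_frame("top"); a=cv2.imread("pics/t0.png")[:,:,::-1]
for n,(x0,y0,x1,y1) in dict(tape=(345,258,382,288),bottle=(118,132,158,175)).items():
    f=lambda i:np.argwhere((i[y0:y1,x0:x1,0].astype(int)-i[y0:y1,x0:x1,1]>45)).mean(0)
    print(n,f(a),f(t),"mean diff",np.abs(a[y0:y1,x0:x1].astype(int)-t[y0:y1,x0:x1]).mean())
b=[tri((175+176*.225,130+142*.225),(120+240*.4,90+142*.4)),tri((175+238*.225,130+144*.225),(120+276*.4,90+158*.4))]; print("bar ends",b,(inL(b[0][0])+inL(b[1][0]))/2)
r.job_done()
```

```text
tape [nan nan] [12.5  18.25] mean diff 2.9864864864864864
bottle [14.2407 14.037 ] [14.1765 14.2353] mean diff 2.894186046511628
bar ends [(array([0.6763, 0.1712, 0.1941]), np.float64(0.0021114066244837786)), (array([0.6796, 0.1212, 0.1931]), np.float64(0.0015458700472190956))] [ 0.0731 -0.0016]
the job is handed in; nothing more can be done<stdin>:4: RuntimeWarning: Mean of empty slice.
  ret = um.true_divide(
```

I pulled the flap down to its stop, laid the cork block flat in the locker to the right of the bit case, let go of it, then pushed the flap shut. The job was handed in at about 23 s, and no verdict was reported.

**How the block went in:** the arm can only be jogged with the tool vertical, so I couldn't reach in tilted as the task suggested. I gripped the block about 23 mm off its middle, set it down, gripped it again near its end and slid it about 22 mm further in.

**Last checks:**
- **Flap:** the push ended with the force jumping at the stop. The pictures show the flap flush with the roof edge. The bar measured at locker x 73, z 194, against 72 and 197 expected.
- **Block:** its middle came out at locker x of about 87 (must be 72 to 134) and y of about −38 by the top view, against a target of −30. The side view disagreed by a few millimetres on its near edge. I could not see it again once the flap was shut.
- **Bit case:** it was about 70 mm to the left of the block. I didn't measure its position again afterwards.
- **Bottle:** its red nozzle is at the same pixels as at the start.
- **Tape measure:** the colour check failed because my red threshold found nothing in the first picture. The same image area differs from the start only by about 3 grey levels, similar to the bottle's, so it shows no sign of having moved.

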